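# Send the heel block down the rocker chute

### The arm

A 7-joint arm with a two-finger parallel gripper is mounted at the origin on the work surface. World frame = base frame: x ahead of the robot, y to its left, z up, the work surface at z = 0. Lengths are in m, angles in rad, forces in N, time in s.
With the tool pointing down it reaches from about 0.425 to 0.925 m from the base axis. Payload 6.8 kg.
Tool frame: the origin (TCP) lies on the front face of the gripper's body, between the roots of the fingers; the fingertips stand 73 mm ahead of it and the grasp point (between the pads) lies 54 mm ahead of it; z points along the fingers, x is the direction in which the jaws open and shut, and the axes are right-handed (so a half turn about z gives the same grasp; the last joint's range is limited). The gripper opens to 85 mm and grips with 20 to 120 N. Pads are 22 mm wide; open, the fingers measure 114 mm over their backs; the gripper's body (76 mm by 85 mm) begins 54 mm behind the grasp point. The pads swing forward as they close: fully open they stand 13 mm farther back than shut.
Start: joints at [1.025, 0.477, 0.022, 1.555, -0.011, 1.109, -0.083], TCP at [0.286, -0.611, 0.304] pointing down, gripper open.
Joint ranges: [-2.96, 2.96], [-0.34, 2.1], [-1.41, 1.46], [0.24, 2.44], [-1.37, 4.51], [0.17, 1.92], [-2.96, 2.96]. Speed limits (rad/s): [2.39, 2.39, 3.14, 3.14, 3.14, 3.14, 3.14].

### API

Orientations are given as a unit quaternion [w, x, y, z].
In Python, from station import get_obs, read_camera, hand_in gives the robot as it stands. The module is installed in compiled form; this text tells all that it offers.
- The arm moves only by the shell command python3 -m creep 'ROWS' [FORCE]. ROWS is JSON, a list that holds one entry, the list of rows, each a list of 7 numbers: the turn, a rotation vector about the tool's x, y, z in rad, then the shift along the tool's x, y, z in m, then the finger opening in m, from 0 to 0.0854. A call has 1 to 20 rows; each row shifts and turns the pose as measured when the row begins, along the tool's axes as they then stand; what a row does not reach is not made up. A row lasts 1/12 s, in which the tool goes at most 41.7 mm and 7.16 degrees, less where a joint would pass 70% of its speed; a pose out of reach is approached as far as the arm can. A call is refused whole if a number of a shift passes 0.0417 or a number of a turn 0.125, either way. A call with a gripper value outside its range is refused whole. The fingers move at their own pace and stop on an object; FORCE is the grip in N (left out, the last holds). Time passes only in rows, so rows that do not move let the fingers close. It gives the time, the measured TCP pose, the force and the opening at its end, in the units of the state.
- get_obs(): the state, without advancing time (a new reading comes with each control period).
- read_camera(name): name is "scene" or "top" or "wrist"; returns a dict with "color" (400x640x3 uint8, red, green, blue), "range_z" (400x640 float32, m along the optical axis (not along the pixel's ray), 0 where there is no reading), "fovy" (degrees; the focal length in pixels is half the picture's height over the tangent of half this angle, whatever the lens; pixels are square), "cx", "cy" (the principal point, pixels), "rvec" (rotation vector, rad) and "tvec" (3), from world to camera coordinates, as OpenCV has them. Camera axes: x right, y down, z forward; pixel columns grow to the right and rows downward; lengths in m; the calibration is good to about 2 mm. The wrist camera is an equidistant fisheye: a pixel r from the principal point sees the ray r / f radians off the axis. A picture is of the moment at which its call begins.
- hand_in(): hands the job in, once; it reports no verdict.
The state is a dict: "t": time; "q": joint angles; "joint_vel": joint speeds; "joint_torque": joint torques, N m; "eef_pos": TCP position; "tool_rot": TCP orientation; "contact_force": force on the tool from outside, world axes, zero at the start; "torque": the same for the moment, N m; "gripper_width": opening from 0.0 (shut) to 1.0 (fully open).
Only numpy, scipy, OpenCV 4.12 (cv2) and the standard library are available. Lean on these libraries where they do the work, as an engineer would, in place of code of your own. Each camera call takes 0.05 s, during which the arm holds its last target.

### The job

Free the pinned rocker tray: turn its knob until the pointer lines up with the white mark on the bracket, then pull the knob straight up as far as it goes so that it stays up. Then pick up the stepped heel block, set it gently on the outlined spot at the chute end of the tray, lying lengthwise, and let go, so that its weight alone tips the tray and it slides into the catch box; leave everything else on the bench where it is.

Things in the scene. Friction and masses are not known exactly. Their poses are not given: they have to be found in the camera images.
- block_center (a point): centre (half-way up) of the loose heel block, dark wood, 60-100 g, an upside-down T from the side: foot 64 x 40 x 16 mm with an upper part 30 x 40 mm on its middle, 44 mm high in all. x along the 64 mm, y across the 40 mm (those two faces are flat over the full height: grip there, in the upper half, to clear the tray walls), z up. May swap places with the plain and cork-soled blocks; 50 mm clear around
- load_spot (a point): centre of the thin outlined rectangle on the tray's slippery aluminium floor, at the floor's surface, 120 mm above the bench, 52 mm from the pivot; moves with the tray. y along the tray to the chute, x across, z up. The block lies here with its length along y. Floor 60 mm wide between side walls 8 mm high, 6 mm thick; its open edge is 40 mm beyond this point
- tray (a joint): tilt of the rocker tray, rad: 0 level (its counterweight rests it there when empty), 0.6 fully tipped, in line with the ramp. Knob down: a foot on its stem holds the tray's ear, so it tips under 0.15. Free: 0.3 N at the load spot starts it; under the block it tips, damped, in about a second, and swings back level some two seconds after the block has slid off
- knob_grip (a point): grip point in the knob's black upright bar, 12 mm below its top; turns and rises with it. Bar 34 mm long (x), 11 mm thick (y), 32 mm high; its underside is 20 mm below this point and, knob down, 10 mm above the bracket's plate. x along the bar to its pointer end, z up. The turning axis is vertical, 2 mm from this point along its +x
- knob (a joint): turn of the knob, rad; 0 when the pointer is on the white mark, negative before it; grows clockwise seen from above. Starts between -1.3 and -0.6, stops at 0.45, stiff enough to stay. A key on its stem lets it be pulled only within about 0.12 of the mark
- plunger (a joint): height of the pulled knob, m: 0 down (tray pinned), 0.012 fully up against its stop (tray free). Takes about 5 N to pull and stays where it is left
- catch (a point): centre of the smooth white floor of the catch box at the foot of the ramp, on the floor's surface (10 mm above the bench). y points away from the ramp, x across. The box is 96 mm wide inside (x) and 160 mm long (y), walls 44 mm high above its floor, open towards the ramp
- block: the heel block itself; origin at the centre of its underside
- caul: plain dark wood block, 70 x 42 x 28 mm, a bystander; origin at the centre of its underside
- sander: cork-soled sanding block, 60 x 44 x 34 mm, a bystander; origin at the centre of its underside
- glue: white bottle, 54 mm across, 150 mm high, a bystander; origin at the centre of its underside
- jar: lidded glass jar, 68 mm across, 85 mm high, a bystander; origin at the centre of its underside
- driver: screwdriver lying on the bench, 200 mm long, a bystander; origin below its middle
- brush: brush lying on the bench, 200 mm long, a bystander; origin below its middle
- cup: steel cup, 76 mm across, 90 mm high, a bystander; origin at the centre of its underside

How it is judged:
On the way, in this order (a step that is already met when the one before it is completed fails the run):
1. the knob, still down, is turned to the mark (within 0.15 rad) (value of joint knob between -0.15 and 0.15 rad and value of joint plunger below 0.004 m), for 0.1 s.
2. the knob is pulled up at least 10 of its 12 mm (value of joint plunger above 0.01 m), for 0.2 s.
3. the block, still in the fingers, is lowered onto the outlined spot of the level tray: within 12 mm across, 22 mm along, less than 8 mm above the floor, lengthwise within 0.2 rad (x of block_center in the frame of load_spot between -0.012 and 0.012 m and y of block_center in the frame of load_spot between -0.022 and 0.022 m and z of block_center in the frame of load_spot below 0.03 m and angle between the x axis of block_center and the y axis of load_spot, either way round below 0.2 rad and value of joint tray below 0.15 rad and contact force between the fingers and block above 0.5 N).
4. the tray tips (over 0.25 rad) under the block alone, the robot touching neither (value of joint tray above 0.25 rad and distance between block_center and load_spot below 0.07 m and contact force between each of the arm, the fingers and block below 0.3 N).
At the end, for the whole second after the job is handed in: The heel block lies at rest inside the catch box, the tray has swung back level (below 0.08 rad), and the knob is still up (over 9 mm) with its pointer on the mark (within 0.2 rad) (x of block_center in the frame of catch between -0.05 and 0.05 m and y of block_center in the frame of catch between -0.085 and 0.085 m and z of block_center in the frame of catch below 0.045 m and linear speed of block below 0.02 m/s and value of joint tray below 0.08 rad and value of joint plunger above 0.009 m and value of joint knob between -0.2 and 0.2 rad); the robot touches nothing.
It fails at once if the tray is pushed over with the block still gripped (value of joint tray above 0.25 rad and contact force between the fingers and block above 5 N).
It fails at once if the tray is pushed by the robot harder than a light brush (4 N) (contact force between any of the fingers, the arm and tray above 4 N).
It fails at once if another thing on the bench is moved by more than 30 mm (distance of any of caul, sander, glue, jar, driver, brush, cup from where it was at the start of the episode above 0.03 m).
It also fails if it takes over 64 s, if anything falls off the work surface, if the arm or the gripper's body presses on something with over 40 N, if the wrist force passes 120 N, or if a joint passes its speed limit or range.

## Working session

There is one attempt and no reset: what is moved stays moved. The work goes in short steps, Python scripts to look and compute and a shell command to move; the robot and the scene stay as the last step left them, time stands still between calls to the robot, and variables do not carry over. Pictures are saved under pics/ and viewed, and the job is handed in when it is done.

```bash
mkdir -p pics; cat > h.py <<'E'
import numpy as np, cv2, pickle
from station import get_obs, read_camera
from scipy.spatial.transform import Rotation as R
def snap(n):
    c=read_camera(n); pickle.dump(c,open(f'pics/{n}.pkl','wb')); return c
def load(n): return pickle.load(open(f'pics/{n}.pkl','rb'))
def px2w(c,u,v,z=None,d=None):
    """pixel -> world. z: intersect plane world z; else depth"""
    f=200/np.tan(np.radians(c['fovy'])/2)
    Rm=cv2.Rodrigues(np.array(c['rvec'],float))[0]; t=np.array(c['tvec'],float).ravel()
    ray=np.array([(u-c['cx'])/f,(v-c['cy'])/f,1])
    o=-Rm.T@t; w=Rm.T@ray
    if z is not None: s=(z-o[2])/w[2]
    else: s=d if d is not None else c['range_z'][int(round(v)),int(round(u))]
    return o+s*w
def save(c,name,box=None,k=1):
    im=c['color'][:,:,::-1]
    if box: x0,y0,x1,y1=box; im=im[y0:y1,x0:x1]
    im=cv2.resize(im,None,fx=k,fy=k,interpolation=cv2.INTER_CUBIC); cv2.imwrite('pics/'+name,im)
E
python3 - <<'E'
from h import *
for n in ['scene','top','wrist']:
    c=snap(n); save(c,n+'0.png'); print(n,c['fovy'],c['cx'],c['cy'],c['rvec'],c['tvec'])
print(get_obs())
E
```

```text
scene 53.759357556848954 318.6175397858877 193.86212165704774 [ 0.84450014  2.73787571 -0.76887469] [ 0.42832093 -0.17646535  1.34276802]
top 46.575520032841695 315.6288780209492 202.44183476630326 [ 2.17373975 -2.12650413  0.13497046] [-0.01991262  0.51641795  1.51161206]
wrist 65.70646984690485 315.05578039267374 201.36432949350905 [-2.41400605  1.53603566  0.25101693] [-0.67428103 -0.04204832  0.38102001]
{'t': 0.15, 'q': array([ 1.02488069,  0.47764775,  0.02235744,  1.55617202, -0.01148988,
        1.10928421, -0.08307672]), 'joint_vel': array([-0.00044764, -0.00294653, -0.00013424, -0.00393569,  0.00138568,
        0.00052915,  0.00064035]), 'joint_torque': array([ 2.80851185e-03, -5.96923041e+01,  1.61013633e+00, -2.81491756e+01,
        1.26186968e-02,  6.47634864e-03,  1.69305559e-05]), 'eef_pos': array([ 0.28603047, -0.61103841,  0.30314613]), 'tool_rot': array([-3.23085324e-04,  8.43799312e-01, -5.36658405e-01, -6.11351470e-04]), 'contact_force': array([-0.09021576,  0.39070851,  0.28582977]), 'torque': array([ 0.02284442, -0.03360748,  0.01621677]), 'gripper_width': 0.998248058361018}
```

View pics/scene0.png

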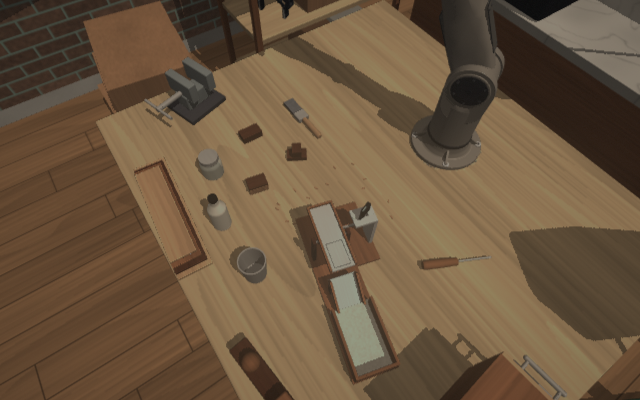

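View pics/top0.png

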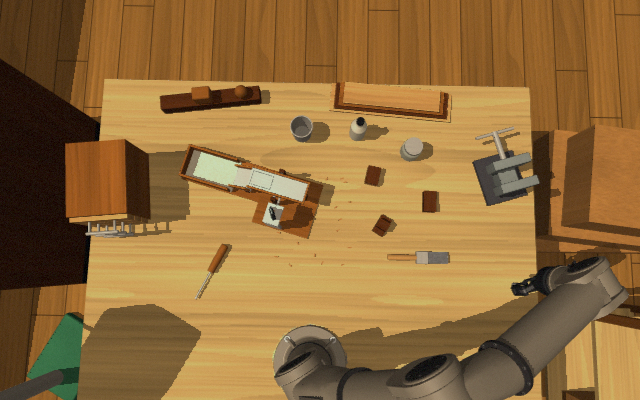

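View pics/wrist0.png

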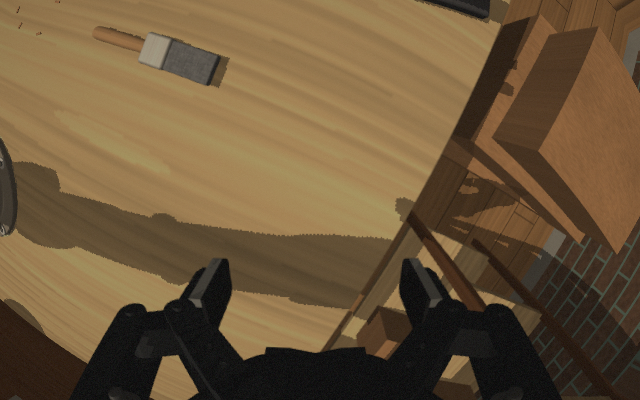

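Scene view: the stepped block is near (297,152), and the knob on its bracket near (364,212). In the top view they are near (383,225) and (272,212). I'll enlarge both areas.

```bash
python3 - <<'E'
from h import *
c=load('top'); save(c,'t1.png',(170,135,330,245),5); save(c,'t2.png',(340,150,460,250),6)
c=load('scene'); save(c,'s1.png',(290,185,400,275),7); save(c,'s2.png',(220,90,340,200),5)
E
```

```text
(no output)
```

View pics/t1.png

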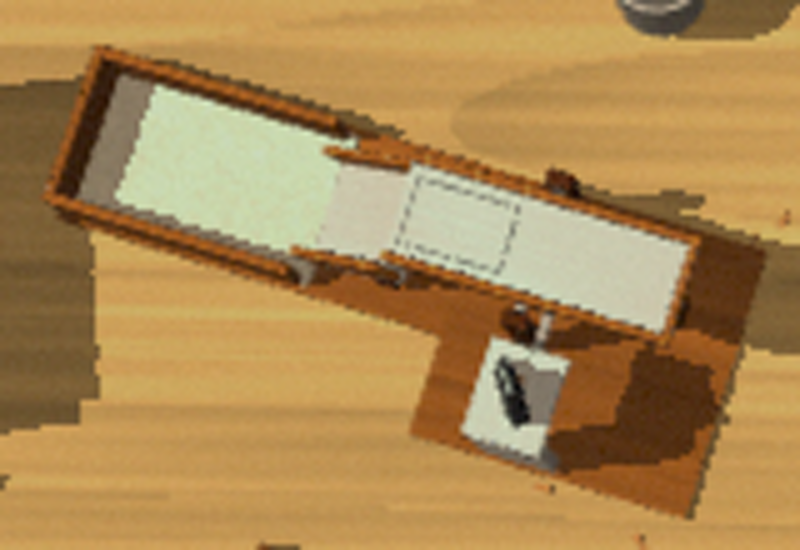

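View pics/t2.png

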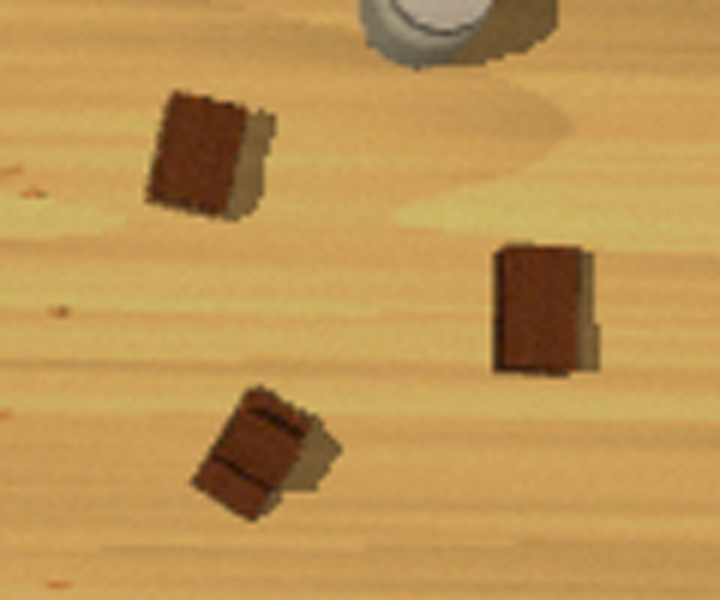

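View pics/s1.png

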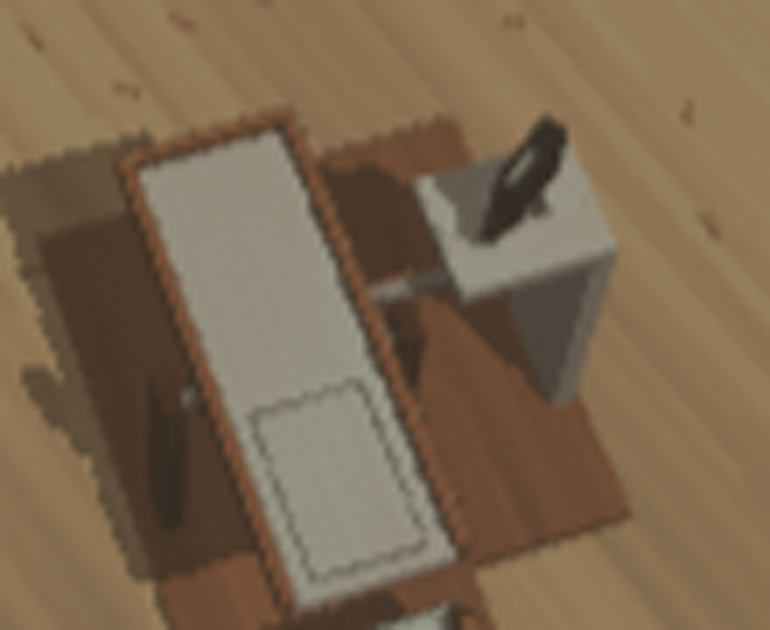

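View pics/s2.png

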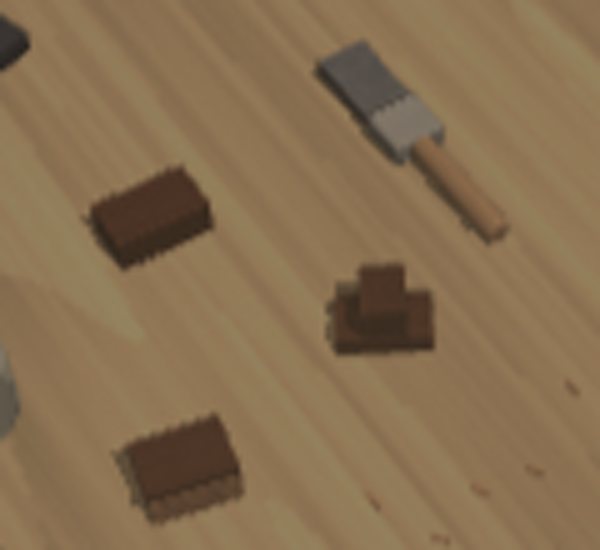

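```bash
python3 - <<'E'
from h import *
np.set_printoptions(precision=4,suppress=True)
for n in ['top','scene']:
    c=load(n); 
    f=200/np.tan(np.radians(c['fovy'])/2)
    Rm=cv2.Rodrigues(np.array(c['rvec'],float))[0]; t=np.array(c['tvec'],float).ravel()
    print(n,'cam',-Rm.T@t,'f',f)
c=load('top')
T=lambda x,y:(170+x/5,135+y/5)
for nm,(x,y) in dict(bar0=(502,365),barm=(511,392),bar1=(522,418),plateTL=(492,340),plateTR=(568,362),plateBL=(465,435),plateBR=(545,460),plate=(485,420),
  sp1=(420,178),sp2=(518,205),sp3=(500,272),sp4=(400,250),spc=(459,226),floorfar=(665,332),catchc=(230,180),c1=(155,85),c2=(350,145)).items():
    u,v=T(x,y); print(nm,round(u,1),round(v,1),px2w(c,u-.4,v-.4))
print('block')
T=lambda x,y:(340+x/6,150+y/6)
for nm,(x,y) in dict(cen=(255,450),k1=(258,388),k2=(192,482),k3=(255,520),k4=(322,425)).items():
    u,v=T(x,y); print(nm,round(u,1),round(v,1),px2w(c,u-.4,v-.4))
c=load('scene')
T=lambda x,y:(290+x/7,185+y/7)
for nm,(x,y) in dict(bar0=(550,125),barm=(525,175),bar1=(490,235),sp1=(252,412),sp2=(360,380),sp3=(425,540),sp4=(315,578),spc=(338,478),plate=(560,240)).items():
    u,v=T(x,y); print(nm,round(u,1),round(v,1),px2w(c,u-.4,v-.4))
T=lambda x,y:(220+x/5,90+y/5)
for nm,(x,y) in dict(topc=(382,275)).items():
    u,v=T(x,y); print(nm,round(u,1),round(v,1),px2w(c,u-.4,v-.4))
E
```

```text
top cam [ 0.3138 -0.0207  1.5663] f 464.6680232641573
scene cam [0.8494 0.4528 1.0446] f 394.56831176666356
bar0 270.4 208.0 [0.4788 0.1271 0.1795]
barm 272.2 213.4 [0.4621 0.1207 0.1845]
bar1 274.4 218.6 [0.4461 0.113  0.19  ]
plateTL 268.4 203.0 [0.4985 0.1377 0.1439]
plateTR 283.6 207.4 [0.4853 0.0899 0.1487]
plateBL 263.0 222.0 [0.4404 0.1537 0.1315]
plateBR 279.0 227.0 [0.4301 0.1082 0.0779]
plate 267.0 219.0 [0.4483 0.1396 0.1496]
sp1 254.0 170.6 [0.6043 0.1898 0.1195]
sp2 273.6 176.0 [0.587  0.1263 0.1261]
sp3 270.0 189.4 [0.5446 0.1366 0.1224]
sp4 250.0 185.0 [0.5569 0.1998 0.1245]
spc 261.8 180.2 [0.5722 0.1626 0.1294]
floorfar 303.0 201.4 [0.5078 0.0314 0.1291]
catchc 216.0 171.0 [0.6219 0.3352 0.011 ]
c1 201.0 152.0 [0.6874 0.3904 0.0097]
c2 240.0 164.0 [0.6488 0.255  0.0071]
block
cen 382.5 225.0 [ 0.447  -0.2287  0.0416]
k1 383.0 214.7 [ 0.485  -0.235   0.0071]
k2 372.0 230.3 [ 0.4301 -0.1965  0.0229]
k3 382.5 236.7 [ 0.4107 -0.2333  0.0089]
k4 393.7 220.8 [ 0.4654 -0.2717  0.0018]
bar0 368.6 202.9 [0.4507 0.1154 0.1868]
barm 365.0 210.0 [0.4705 0.1263 0.1858]
bar1 360.0 218.6 [0.4857 0.1297 0.1616]
sp1 326.0 243.9 [0.5851 0.1233 0.1191]
sp2 341.4 239.3 [0.5463 0.1367 0.1236]
sp3 350.7 262.1 [0.5632 0.1992 0.1211]
sp4 335.0 267.6 [0.604  0.1889 0.1215]
spc 338.3 253.3 [0.5749 0.1627 0.1212]
plate 370.0 219.3 [0.4579 0.1391 0.1433]
topc 296.4 145.0 [ 0.4436 -0.2406  0.0451]
```

```bash
cat >> h.py <<'E'
def rot(o): q=o['tool_rot']; return R.from_quat([q[1],q[2],q[3],q[0]])
def plan(target,jaw=None):
    """target TCP world; jaw = world angle(deg) of tool x, tool pointing straight down. prints tool-frame delta"""
    o=get_obs(); r=rot(o); d=np.array(target)-o['eef_pos']
    print('t',round(o['t'],2),'pos',o['eef_pos'].round(4),'jaw',np.degrees(np.arctan2(*r.as_matrix()[1::-1,0])).round(2),'w',round(o['gripper_width'],3),'F',o['contact_force'].round(2))
    if jaw is not None:
        best=None
        for j in (jaw,jaw+180):
            a=np.radians(j); m=np.array([[np.cos(a),np.sin(a),0],[np.sin(a),-np.cos(a),0],[0,0,-1]]).T
            rv=(r.inv()*R.from_matrix(m)).as_rotvec()
            if best is None or np.linalg.norm(rv)<np.linalg.norm(best): best=rv
        print('turn',best.round(4))
    print('shift world',d.round(4),'tool',r.inv().apply(d).round(4))
E
python3 - <<'E'
from h import *
plan([.47,.12,.32],-67)
c=load('wrist'); Rm=cv2.Rodrigues(np.array(c['rvec'],float))[0]; t=np.array(c['tvec'],float).ravel()
o=get_obs(); r=rot(o)
print('cam in tool',r.inv().apply(-Rm.T@t-o['eef_pos']), 'opt axis in tool', r.inv().apply(Rm[2]),'imgx',r.inv().apply(Rm[0]))
E
```

```text
t 0.15 pos [ 0.286  -0.611   0.3031] jaw -64.91 w 0.998 F [-0.09  0.39  0.29]
turn [0.0001 0.0014 0.0364]
shift world [0.184  0.731  0.0169] tool [-0.5841 -0.4766 -0.0161]
cam in tool [ 0.00030176 -0.07980493 -0.07037934] opt axis in tool [-7.76323099e-04  3.15323417e-01  9.48983951e-01] imgx [9.99999562e-01 7.41307596e-04 5.71738978e-04]
```

```bash
python3 -m creep '[[[0,0,0,-0.025,-0.029,-0.002,0.05],[0,0,0.005,-0.027,-0.030,-0.002,0.05],[0,0,0.005,-0.027,-0.030,-0.002,0.05],[0,0,0.005,-0.027,-0.030,-0.002,0.05],[0,0,0.005,-0.027,-0.030,-0.002,0.05],[0,0,0.005,-0.027,-0.030,-0.002,0.05],[0,0,0.005,-0.027,-0.030,-0.002,0.05],[0,0,0.005,-0.027,-0.030,-0.002,0.05],[0,0,0,-0.027,-0.028,-0.002,0.05],[0,0,0,-0.027,-0.026,0,0.05],[0,0,0,-0.031,-0.022,0,0.05],[0,0,0,-0.031,-0.020,0,0.05],[0,0,0,-0.031,-0.018,0,0.05],[0,0,0,-0.031,-0.018,0,0.05],[0,0,0,-0.031,-0.018,0,0.05],[0,0,0,-0.031,-0.018,0,0.05]]]' 25; python3 - <<'E'
from h import *
plan([.47,.12,.32],-67)
E
```

```text
t: 1.48
eef_pos: [0.4811, -0.0153, 0.3165]
tool_rot: [0.002, 0.829, -0.559, -0.002]
contact_force: [1.3, 0.1, 0.2]
gripper_width: 0.582
t 1.48 pos [ 0.4811 -0.0153  0.3165] jaw -68.03 w 0.582 F [1.28 0.15 0.22]
turn [ 0.0061  0.0005 -0.018 ]
shift world [-0.0111  0.1353  0.0035] tool [-0.1296 -0.0403 -0.0036]
```

```bash
python3 -m creep '[[[0.003,0,-0.009,-0.031,-0.010,-0.001,0.05],[0.003,0,-0.009,-0.031,-0.010,-0.001,0.05],[0,0,0,-0.031,-0.010,-0.001,0.05],[0,0,0,-0.025,-0.008,-0.001,0.05],[0,0,0,-0.004,-0.002,0,0.05],[0,0,0,0,0,0,0.05]]]'; python3 - <<'E'
from h import *
plan([.47,.12,.32],-67)
c=snap('wrist');save(c,'w1.png')
E
```

```text
t: 1.98
eef_pos: [0.4684, 0.1283, 0.3208]
tool_rot: [-0.002, 0.838, -0.546, -0.001]
contact_force: [0.2, 0.0, -0.6]
gripper_width: 0.583
t 1.98 pos [0.4684 0.1283 0.3208] jaw -66.18 w 0.583 F [ 0.17  0.   -0.63]
turn [-0.002   0.0036  0.0143]
shift world [ 0.0016 -0.0083 -0.0008] tool [0.0082 0.0019 0.0007]
```

View pics/w1.png

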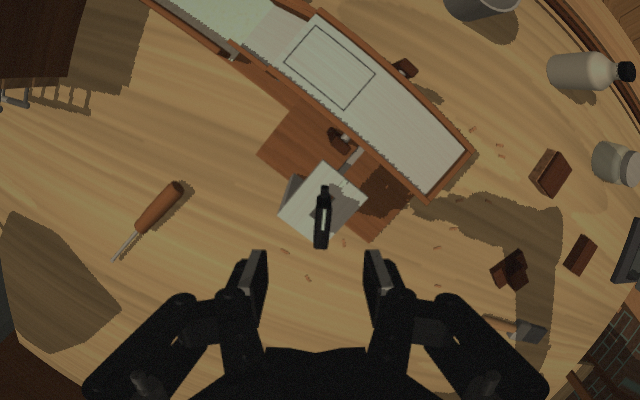

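```bash
python3 - <<'E'
from h import *
c=load('wrist');save(c,'w1z.png',(260,140,390,260),6)
E
```

```text
(no output)
```

View pics/w1z.png

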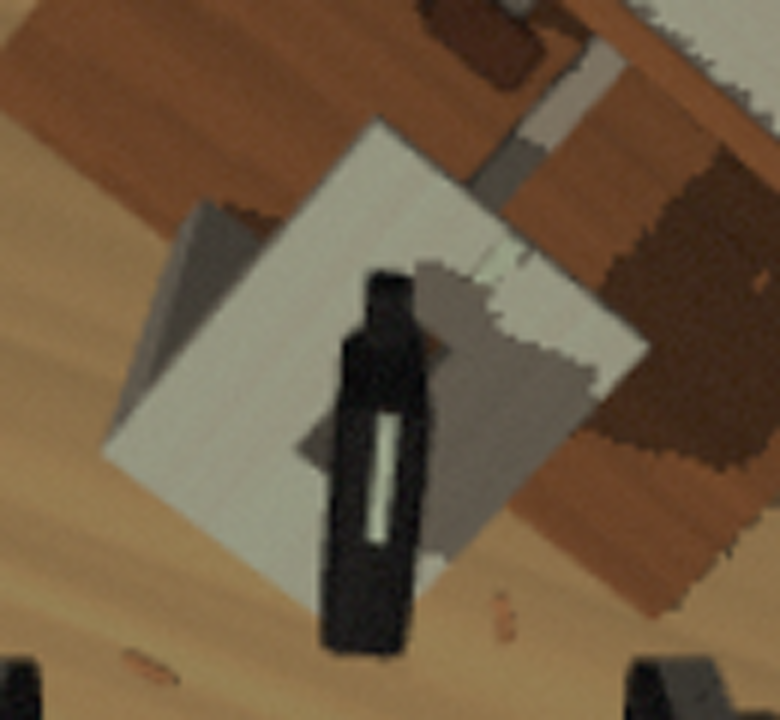

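```bash
cat >> h.py <<'E'
def fish(c,u,v,z=None):
    f=200/np.tan(np.radians(c['fovy'])/2)
    Rm=cv2.Rodrigues(np.array(c['rvec'],float))[0]; t=np.array(c['tvec'],float).ravel()
    dx,dy=u-c['cx'],v-c['cy']; r=np.hypot(dx,dy); th=r/f
    ray=np.array([dx/r*np.sin(th),dy/r*np.sin(th),np.cos(th)]); ray/=ray[2]
    o=-Rm.T@t; w=Rm.T@ray
    s=(z-o[2])/w[2] if z is not None else c['range_z'][int(round(v)),int(round(u))]
    return o+s*w
E
python3 - <<'E'
from h import *
np.set_printoptions(precision=4,suppress=True)
c=load('wrist')
T=lambda x,y:(260+x/6-.4,140+y/6-.4)
for nm,(x,y) in dict(bartop=(370,580),bartop2=(350,500),plate=(200,450),plate2=(350,200)).items():
    print(nm,fish(c,*T(x,y)))
zp=fish(c,*T(250,420))[2]
for nm,(x,y) in dict(pT=(377,118),pR=(650,347),pL=(103,452),mark=(498,258),mkA=(475,278),mkB=(518,240),stem=(320,450)).items():
    print(nm,fish(c,*T(x,y),z=zp))
zt=fish(c,*T(370,580))[2]
P={}
for nm,(x,y) in dict(tL=(337,410),tR=(425,410),bL=(322,648),bR=(406,655),w0=(387,415),w1=(376,540)).items():
    P[nm]=fish(c,*T(x,y),z=zt); print(nm,P[nm])
E
```

```text
bartop [0.4567 0.1185 0.1864]
bartop2 [0.4648 0.1247 0.185 ]
plate [0.4474 0.1403 0.1428]
plate2 [0.4899 0.1356 0.1441]
pT [0.5013 0.1367 0.1416]
pR [0.4872 0.0877 0.1416]
pL [0.441  0.153  0.1416]
mark [0.4901 0.1132 0.1416]
mkA [0.4862 0.1149 0.1416]
mkB [0.4936 0.1117 0.1416]
stem [0.454  0.1244 0.1416]
tL [0.4751 0.131  0.1864]
tR [0.4793 0.1215 0.1864]
bL [0.4459 0.1201 0.1864]
bR [0.4492 0.1102 0.1864]
w0 [0.4769 0.1254 0.1864]
w1 [0.4618 0.12   0.1864]
```

```bash
python3 - <<'E'
from h import *
plan([.4638,.1212,.25],-69.5); print(get_obs()['q'].round(3))
E
```

```text
t 2.03 pos [0.4684 0.1279 0.3207] jaw -66.2 w 0.585 F [-0.88  1.1   0.19]
turn [-0.0019  0.0039  0.0576]
shift world [-0.0046 -0.0067 -0.0707] tool [0.0046 0.0071 0.0707]
[ 0.006  0.177 -0.445  1.952  0.084  1.029 -1.632]
```

```bash
python3 -m creep '[[[-0.002,0.004,0.03,0.002,0.003,0.015,0.04],[0,0,0.025,0.002,0.003,0.02,0.04],[0,0,0,0.001,0.001,0.02,0.04],[0,0,0,0,0,0.015,0.04],[0,0,0,0,0,0.001,0.04],[0,0,0,0,0,0,0.04]]]'; python3 - <<'E'
from h import *
plan([.4638,.1212,.23],-69.5)
c=snap('wrist');save(c,'w2.png')
save(c,'w2z.png',(230,120,400,260),4)
E
```

```text
t: 2.53
eef_pos: [0.4657, 0.1113, 0.2475]
tool_rot: [0.001, 0.818, -0.575, 0.002]
contact_force: [0.7, 0.5, 0.6]
gripper_width: 0.467
t 2.53 pos [0.4657 0.1113 0.2475] jaw -70.18 w 0.467 F [0.73 0.47 0.57]
turn [-0.0002 -0.0043 -0.0118]
shift world [-0.0019  0.0099 -0.0175] tool [-0.01   -0.0016  0.0175]
```

View pics/w2z.png

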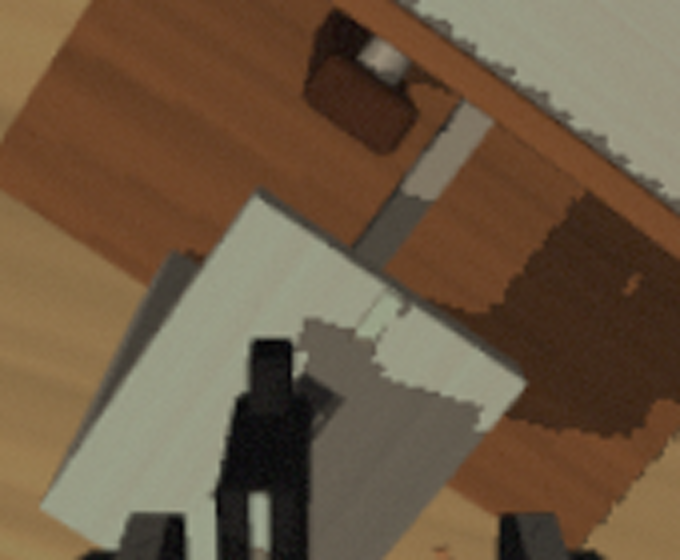

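```bash
python3 - <<'E'
from h import *
np.set_printoptions(precision=4,suppress=True)
c=load('wrist');save(c,'w2zz.png',(300,170,370,240),8)
T=lambda x,y:(230+x/4-.4,120+y/4-.4)
for nm,(x,y) in dict(plate=(200,350),).items(): print(fish(c,*T(x,y)))
for nm,(x,y) in dict(pT=(258,190),pR=(525,382),pL=(42,508),mkA=(362,335),mkB=(400,297)).items():
    print(nm,fish(c,*T(x,y),z=.143))
for nm,(x,y) in dict(tL=(218,488),tR=(308,492),w0=(258,492)).items():
    print(nm,fish(c,*T(x,y),z=.186))
E
```

```text
[0.4761 0.1368 0.1438]
pT [0.5019 0.1364 0.143 ]
pR [0.4875 0.0887 0.143 ]
pL [0.4413 0.153  0.143 ]
mkA [0.4862 0.1147 0.143 ]
mkB [0.4937 0.1114 0.143 ]
tL [0.4759 0.1299 0.186 ]
tR [0.4791 0.1197 0.186 ]
w0 [0.4771 0.1253 0.186 ]
```

View pics/w2zz.png

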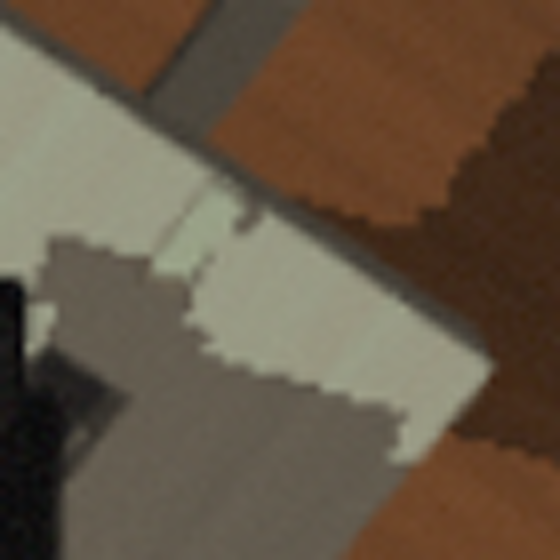

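```bash
python3 -m creep '[[[0,-0.002,-0.006,-0.005,-0.001,0,0.04],[0,-0.002,-0.003,-0.002,0,0,0.04],[0,0,0,0,0,0,0.04],[0,0,0,0,0,0,0.04]]]'; python3 - <<'E'
from h import *
plan([.4638,.1212,.23],-69.5)
E
```

```text
t: 2.92
eef_pos: [0.4659, 0.1182, 0.2507]
tool_rot: [-0.002, 0.82, -0.572, 0.002]
contact_force: [-0.1, 0.1, -0.5]
gripper_width: 0.466
t 2.92 pos [0.4659 0.1182 0.2507] jaw -69.76 w 0.466 F [-0.13  0.11 -0.49]
turn [-0.005  -0.0008 -0.0045]
shift world [-0.0021  0.003  -0.0207] tool [-0.0036  0.0011  0.0207]
```

```bash
python3 -m creep '[[[-0.003,0,-0.003,-0.002,0.001,0.007,0.04],[0,0,0,-0.001,0,0.007,0.04],[0,0,0,0,0,0.005,0.04],[0,0,0,0,0,0,0.04],[0,0,0,0,0,0,0.04]]]'; python3 - <<'E'
from h import *
plan([.4638,.1212,.23],-69.5)
E
```

```text
t: 3.33
eef_pos: [0.4641, 0.1215, 0.2306]
tool_rot: [-0.001, 0.822, -0.57, 0.001]
contact_force: [-0.3, -0.4, 0.1]
gripper_width: 0.469
t 3.33 pos [0.4641 0.1215 0.2306] jaw -69.5 w 0.469 F [-0.33 -0.42  0.06]
turn [-0.0035 -0.0011  0.    ]
shift world [-0.0003 -0.0003 -0.0006] tool [0.0002 0.0004 0.0006]
```

Centred on the bar. Next I'll close the gripper on it.

```bash
python3 -m creep '[[[0,0,0,0,0,0,0.02],[0,0,0,0,0,0,0.005],[0,0,0,0,0,0,0.0],[0,0,0,0,0,0,0.0],[0,0,0,0,0,0,0.0],[0,0,0,0,0,0,0.0],[0,0,0,0,0,0,0.0]]]' 40; python3 - <<'E'
from h import *
plan([.4638,.1212,.23],-69.5);print(get_obs()['torque'])
c=snap('wrist');save(c,'w3.png')
E
```

```text
t: 3.92
eef_pos: [0.464, 0.1213, 0.2302]
tool_rot: [-0.001, 0.822, -0.57, 0.001]
contact_force: [0.6, -0.2, -1.1]
gripper_width: 0.12
t 3.92 pos [0.464  0.1213 0.2302] jaw -69.53 w 0.12 F [ 0.56 -0.18 -1.11]
turn [-0.0028 -0.0009 -0.0005]
shift world [-0.0002 -0.0001 -0.0002] tool [-0.      0.0002  0.0002]
[0.07289332 0.00045171 0.00290075]
```

View pics/w3.png

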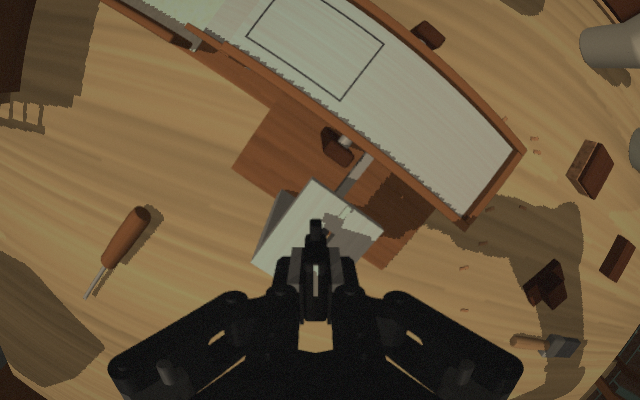

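The bar is held: the opening is about 10 mm and the fingers sit either side of it at (315,270). Next I'll turn clockwise, about +0.64 rad on tool z.

```bash
python3 -m creep '[[[0,0,0.08,0,0,0,0],[0,0,0.08,0,0,0,0],[0,0,0.08,0,0,0,0],[0,0,0.08,0,0,0,0],[0,0,0.08,0,0,0,0],[0,0,0.06,0,0,0,0],[0,0,0.0,0,0,0,0],[0,0,0.0,0,0,0,0]]]' 40; python3 - <<'E'
from h import *
plan([.4640,.1213,.23],-106.5);print(get_obs()['torque'])
E
```

```text
t: 4.63
eef_pos: [0.4639, 0.1218, 0.2302]
tool_rot: [0.001, -0.663, 0.749, -0.001]
contact_force: [0.4, 0.5, -1.4]
gripper_width: 0.116
t 4.63 pos [0.4639 0.1218 0.2302] jaw -96.98 w 0.116 F [ 0.43  0.51 -1.39]
turn [-0.003   0.0015  0.1662]
shift world [ 0.0001 -0.0005 -0.0002] tool [ 0.0005 -0.0001  0.0002]
[ 0.01633747 -0.08747849 -0.02898264]
```

```bash
python3 -m creep '[[[0,0,0.06,0,0,0,0],[0,0,0.06,0,0,0,0],[0,0,0.04,0,0,0,0],[0,0,0.02,0,0,0,0],[0,0,0.0,0,0,0,0]]]' 40; python3 - <<'E'
from h import *
plan([.4640,.1213,.23],-106.5);print(get_obs()['torque'])
c=snap('wrist');save(c,'w4.png',(230,120,400,260),4)
E
```

```text
t: 5.05
eef_pos: [0.464, 0.1221, 0.2302]
tool_rot: [0.002, -0.594, 0.805, -0.001]
contact_force: [0.1, -0.2, -1.4]
gripper_width: 0.121
t 5.05 pos [0.464  0.1221 0.2302] jaw -107.16 w 0.121 F [ 0.05 -0.18 -1.35]
turn [-0.0029  0.0021 -0.0116]
shift world [ 0.     -0.0008 -0.0002] tool [ 0.0007 -0.0003  0.0002]
[-0.00015397 -0.04544131 -0.06638456]
```

View pics/w4.png

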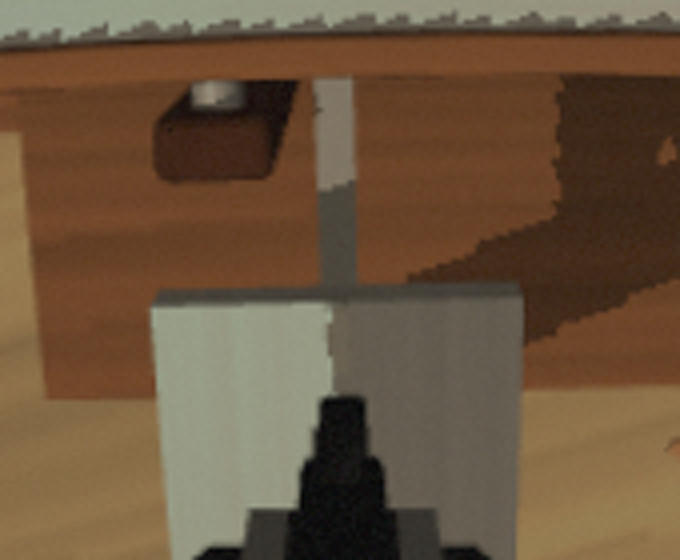

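The pointer tip (crop x≈343) lines up with the mark and the plate centre (x≈338). Next I'll pull up.

```bash
python3 -m creep '[[[0,0,0,0,0,0,0],[0,0,0,0,0,-0.003,0],[0,0,0,0,0,-0.003,0],[0,0,0,0,0,-0.003,0],[0,0,0,0,0,-0.003,0],[0,0,0,0,0,0,0]]]' 60; python3 - <<'E'
from h import *
plan([.4640,.1213,.243],-106.5)
E
```

```text
t: 5.6
eef_pos: [0.4639, 0.1219, 0.2426]
tool_rot: [0.002, -0.596, 0.803, -0.0]
contact_force: [0.7, 0.9, -4.2]
gripper_width: 0.113
t 5.6 pos [0.4639 0.1219 0.2426] jaw -106.86 w 0.113 F [ 0.7   0.86 -4.18]
turn [-0.0025  0.0025 -0.0062]
shift world [ 0.0001 -0.0006  0.0004] tool [ 0.0006 -0.0002 -0.0004]
```

```bash
python3 -m creep '[[[0,0,0,0,0,-0.002,0],[0,0,0,0,0,-0.001,0],[0,0,0,0,0,0,0],[0,0,0,0,0,0,0]]]' 60; python3 - <<'E'
from h import *
plan([.4640,.1213,.243],-106.5)
c=snap('scene');save(c,'s5.png',(290,170,400,260),7)
c=snap('wrist');save(c,'w5.png',(230,120,400,260),4)
E
```

```text
t: 5.93
eef_pos: [0.4639, 0.1218, 0.2426]
tool_rot: [0.002, -0.596, 0.803, 0.0]
contact_force: [0.9, 0.2, -2.6]
gripper_width: 0.119
t 5.93 pos [0.4639 0.1218 0.2426] jaw -106.8 w 0.119 F [ 0.94  0.17 -2.57]
turn [-0.0023  0.0037 -0.0052]
shift world [ 0.0001 -0.0005  0.0004] tool [ 0.0005 -0.0002 -0.0004]
```

View pics/s5.png

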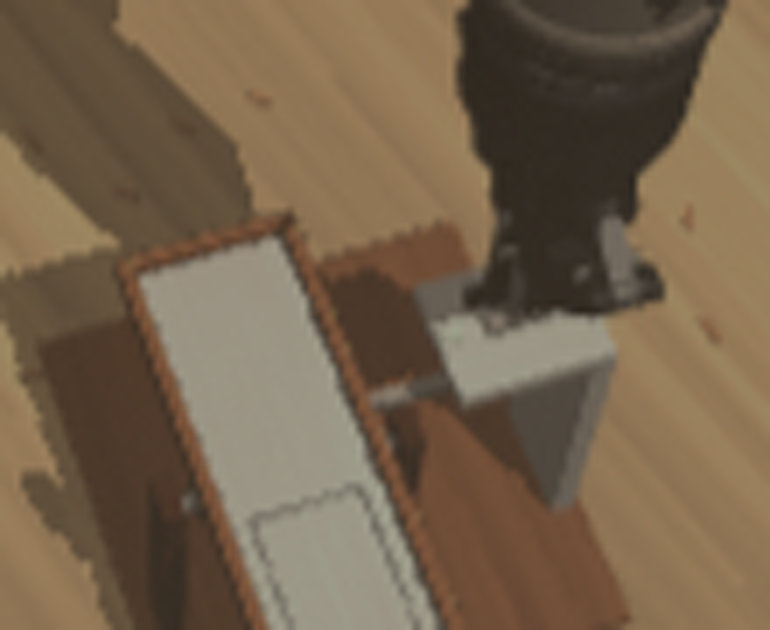

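View pics/w5.png

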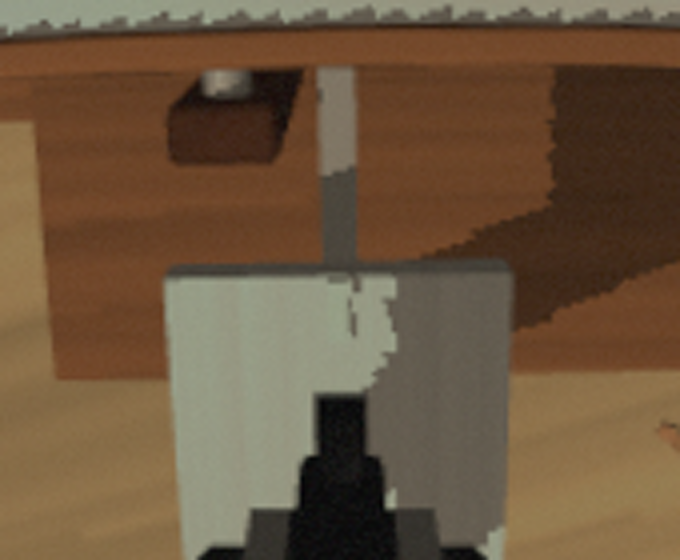

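The tool stopped 12.4 mm up and another 3 mm commanded did not move it, so the knob is at its stop. The mark at (345,300) sits over the pointer at (341,400). I'll release and rise.

```bash
python3 -m creep '[[[0,0,0,0,0,0,0.03],[0,0,0,0,0,0,0.045],[0,0,0,0,0,0,0.045],[0,0,0,0,0,0,0.045],[0,0,0,0,0,-0.02,0.045],[0,0,0,0,0,-0.03,0.045],[0,0,0,0,0,-0.03,0.045],[0,0,0,0,0,0,0.045]]]' 60; python3 - <<'E'
from h import *
np.set_printoptions(precision=4,suppress=True)
plan([.4640,.1213,.243],-106.5)
c=snap('wrist');save(c,'w6.png',(220,100,420,250),4)
E
```

```text
t: 6.7
eef_pos: [0.4624, 0.1214, 0.327]
tool_rot: [0.0, -0.596, 0.803, 0.001]
contact_force: [0.1, 1.1, 0.0]
gripper_width: 0.524
t 6.7 pos [0.4624 0.1214 0.327 ] jaw -106.76 w 0.524 F [0.06 1.1  0.01]
turn [ 0.0008  0.0009 -0.0046]
shift world [ 0.0016 -0.0001 -0.084 ] tool [-0.0003 -0.0017  0.084 ]
```

View pics/w6.png

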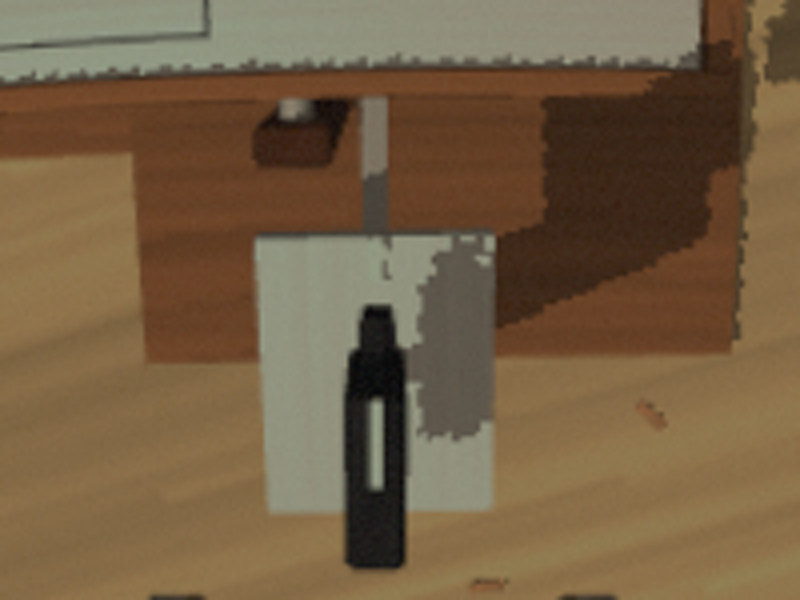

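```bash
python3 - <<'E'
from h import *
np.set_printoptions(precision=4,suppress=True)
c=load('wrist');save(c,'w6f.png')
T=lambda x,y:(220+x/4-.4,100+y/4-.4)
for p in [(375,530),(362,460),(376,445)]: print(fish(c,*T(*p)))
print('plate',fish(c,*T(300,400)),fish(c,*T(310,300)))
for nm,p,z in [('w0',(375,400),.198),('w1',(376,490),.198),('tip',(376,310),.17),('mk',(378,255),.143),('pTL',(257,235),.143),('pTR',(495,233),.143),('pBL',(268,512),.143),('pBR',(492,510),.143)]:
    print(nm,fish(c,*T(*p),z=z))
E
```

```text
[0.4536 0.1244 0.1972]
[0.4674 0.1225 0.1985]
[0.4694 0.1194 0.1986]
plate [0.4649 0.1382 0.1442] [0.4853 0.1294 0.1438]
w0 [0.477  0.1173 0.198 ]
w1 [0.4612 0.1219 0.198 ]
tip [0.4854 0.1147 0.17  ]
mk [0.4902 0.113  0.143 ]
pTL [0.5017 0.1359 0.143 ]
pTR [0.4878 0.0882 0.143 ]
pBL [0.4415 0.1535 0.143 ]
pBR [0.4275 0.1053 0.143 ]
```

View pics/w6f.png

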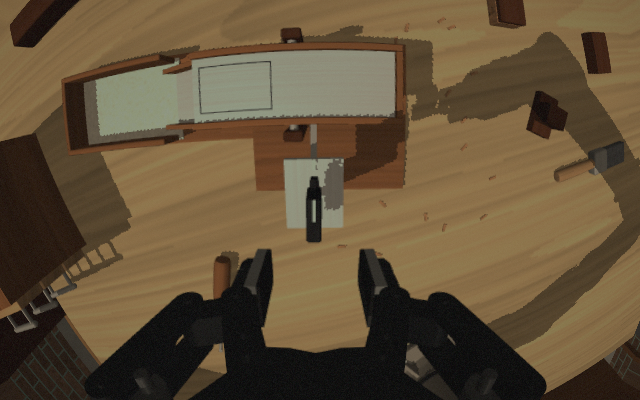

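```bash
python3 - <<'E'
from h import *
np.set_printoptions(precision=4,suppress=True)
c=load('wrist')
save(c,'w6s.png',(170,30,420,150),3)
E
```

```text
(no output)
```

View pics/w6s.png

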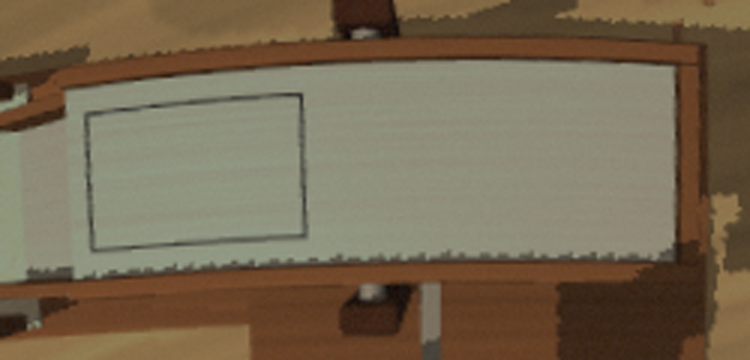

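```bash
python3 - <<'E'
from h import *
np.set_printoptions(precision=4,suppress=True)
c=load('wrist')
T=lambda x,y:(170+x/3-.33,30+y/3-.33)
P=[fish(c,*T(*p),z=.12) for p in [(87,114),(301,94),(306,236),(93,250)]]
for p in P: print(p)
P=np.array(P); print('c',P.mean(0)); d=(P[0]+P[3]-P[1]-P[2])/2; print(d,np.degrees(np.arctan2(d[1],d[0])))
# floor edges
a,b=fish(c,*T(66,85),z=.12),fish(c,*T(673,62),z=.12); d=a-b; print(np.degrees(np.arctan2(d[1],d[0])),np.linalg.norm(d))
c=load('top') if 0 else None
# block estimate top/wrist
c=load('top')
T=lambda x,y:(340+x/6-.42,150+y/6-.42)
# top face of upper part corners z=.044
for p in [(245,405),(305,435),(218,458),(275,488)]: print('blk',px2w(c,*T(*p),z=.044))
for p in [(258,388),(192,482),(255,520)]: print('foot',px2w(c,*T(*p),z=.016))
plan([.447,-.2287,.2],0)
E
```

```text
[0.6048 0.1889 0.12  ]
[0.5865 0.1245 0.12  ]
[0.5451 0.1359 0.12  ]
[0.5636 0.2006 0.12  ]
c [0.575  0.1624 0.12  ]
[0.0184 0.0645 0.    ] 74.092537262627
74.09116780618619 0.183927605723863
blk [ 0.4715 -0.2227  0.044 ]
blk [ 0.4557 -0.2556  0.044 ]
blk [ 0.442  -0.2081  0.044 ]
blk [ 0.4263 -0.2393  0.044 ]
foot [ 0.4841 -0.2337  0.016 ]
foot [ 0.4307 -0.1972  0.016 ]
foot [ 0.4103 -0.2323  0.016 ]
t 6.75 pos [0.4616 0.121  0.3249] jaw -106.77 w 0.531 F [ 0.43  0.75 -1.29]
turn [ 0.0021 -0.0023  1.2781]
shift world [-0.0146 -0.3497 -0.1249] tool [ 0.339  -0.0873  0.1248]
```

```bash
python3 - <<'E'
from h import *
print(get_obs()['q'].round(3)); plan([.449,-.2314,.22],-121)
plan([.575,.162,.3],-195.9)
E
```

```text
[-0.1    0.148 -0.315  1.969  0.051  1.035 -2.302]
t 6.75 pos [0.4616 0.121  0.3249] jaw -106.77 w 0.531 F [ 0.43  0.75 -1.29]
turn [ 0.0027 -0.0009  0.2484]
shift world [-0.0126 -0.3524 -0.1049] tool [ 0.341  -0.0899  0.1048]
t 6.75 pos [0.4616 0.121  0.3249] jaw -106.77 w 0.531 F [ 0.43  0.75 -1.29]
turn [ 0.0018 -0.0026  1.5557]
shift world [ 0.1134  0.041  -0.0249] tool [-0.072  -0.0968  0.0245]
```

```bash
python3 -m creep '[[[0,0,0,0.025,-0.012,0,0.07],[0,0,0,0.034,-0.012,0,0.07],[0,0,0.03,0.034,-0.011,0,0.07],[0,0,0.03,0.034,-0.01,0,0.07],[0,0,0.03,0.034,-0.008,0.005,0.07],[0,0,0.03,0.034,-0.006,0.01,0.07],[0,0,0.03,0.034,-0.004,0.015,0.07],[0,0,0.03,0.034,-0.002,0.02,0.07],[0,0,0.02,0.03,0,0.02,0.07],[0,0,0.01,0.02,0,0.015,0.07],[0,0,0,0.01,0,0.01,0.07],[0,0,0,0,0,0,0.07],[0,0,0,0,0,0,0.07]]]' 25; python3 - <<'E'
from h import *
plan([.449,-.2314,.22],-121)
E
```

```text
t: 7.83
eef_pos: [0.3984, -0.2108, 0.2202]
tool_rot: [-0.002, -0.506, 0.862, 0.003]
contact_force: [-0.4, -0.5, 0.3]
gripper_width: 0.82
t 7.83 pos [ 0.3984 -0.2108  0.2202] jaw -119.15 w 0.82 F [-0.38 -0.54  0.29]
turn [ 0.0066 -0.0008  0.0324]
shift world [ 0.0506 -0.0206 -0.0002] tool [-0.0067 -0.0542 -0.0002]
```

```bash
python3 -m creep '[[[0.003,0,0.015,-0.003,-0.02,0,0.07],[0.003,0,0.01,-0.002,-0.02,0,0.07],[0,0,0,-0.001,-0.01,0,0.07],[0,0,0,0,0,0,0.07],[0,0,0,0,0,0,0.07]]]' 25; python3 - <<'E'
from h import *
plan([.449,-.2314,.22],-121)
c=snap('wrist');save(c,'w7.png')
save(c,'w7z.png',(240,110,390,230),5)
E
```

```text
t: 8.25
eef_pos: [0.4482, -0.2262, 0.2211]
tool_rot: [0.0, -0.498, 0.867, 0.001]
contact_force: [-0.1, 1.3, 0.2]
gripper_width: 0.821
t 8.25 pos [ 0.4482 -0.2262  0.2211] jaw -120.24 w 0.821 F [-0.13  1.26  0.24]
turn [0.0011 0.0009 0.0132]
shift world [ 0.0008 -0.0052 -0.0011] tool [ 0.0041 -0.0034  0.0011]
```

View pics/w7.png

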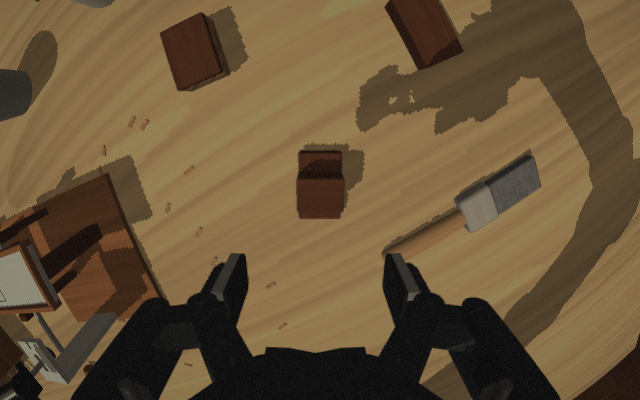

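View pics/w7z.png

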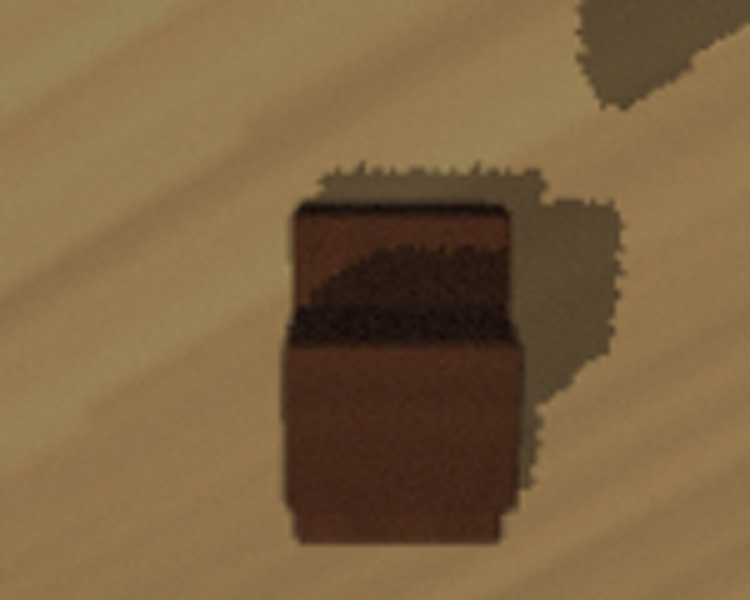

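```bash
python3 - <<'E'
from h import *
np.set_printoptions(precision=4,suppress=True)
c=load('wrist')
T=lambda x,y:(240+x/5-.4,110+y/5-.4)
A=[fish(c,*T(*p),z=.044) for p in [(290,343),(520,343),(518,508),(287,510)]]
B=[fish(c,*T(*p),z=.016) for p in [(295,212),(509,212),(500,543),(297,543)]]
for P in (A,B):
    P=np.array(P); print(P.mean(0)); e=P[1]-P[0]; g=P[2]-P[1]; h=P[2]-P[3];k=P[3]-P[0]
    for v in (e,h,g,k): print(np.linalg.norm(v),np.degrees(np.arctan2(v[1],v[0])))
E
```

```text
[ 0.4486 -0.2327  0.044 ]
0.03796387230088677 -120.21028870302672
0.039451421405801504 -119.74726536140552
0.029027621680526732 150.64622944353798
0.02936205696960344 147.7357805067437
[ 0.4487 -0.2325  0.016 ]
0.03849184987405667 -120.17086492743523
0.038885763424578786 -120.28357641211616
0.0638329619551108 149.55173887098766
0.06375959273025268 149.19749614577057
```

```bash
python3 -m creep '[[[0,0,0,0.003,-0.002,0.02,0.07],[0,0,0,0.002,-0.001,0.03,0.07],[0,0,0,0,0,0.03,0.07],[0,0,0,0,0,0.02,0.07],[0,0,0,0,0,0.01,0.07],[0,0,0,0,0,0,0.07],[0,0,0,0,0,0,0.07]]]' 25; python3 - <<'E'
from h import *
plan([.4486,-.2326,.091],-120.2)
E
```

```text
t: 8.88
eef_pos: [0.4474, -0.2285, 0.1112]
tool_rot: [0.002, -0.5, 0.866, -0.001]
contact_force: [0.2, 0.2, 0.1]
gripper_width: 0.817
t 8.88 pos [ 0.4474 -0.2285  0.1112] jaw -119.94 w 0.817 F [0.22 0.21 0.1 ]
turn [-0.0033  0.003   0.0046]
shift world [ 0.0012 -0.0041 -0.0202] tool [ 0.003  -0.003   0.0202]
```

```bash
python3 -m creep '[[[-0.003,0.003,0.004,0.003,-0.003,0.005,0.07],[0,0,0,0,0,0.005,0.07],[0,0,0,0,0,0.007,0.07],[0,0,0,0,0,0.003,0.07],[0,0,0,0,0,0,0.07]]]' 25; python3 - <<'E'
from h import *
plan([.4486,-.2326,.091],-120.2)
c=snap('wrist');save(c,'w8.png')
E
```

```text
t: 9.3
eef_pos: [0.4508, -0.2339, 0.0937]
tool_rot: [0.002, -0.499, 0.867, -0.003]
contact_force: [-0.1, -0.2, 0.7]
gripper_width: 0.82
t 9.3 pos [ 0.4508 -0.2339  0.0937] jaw -120.19 w 0.82 F [-0.12 -0.19  0.67]
turn [-0.0073  0.0008  0.0001]
shift world [-0.0022  0.0013 -0.0027] tool [0.     0.0026 0.0027]
```

View pics/w8.png

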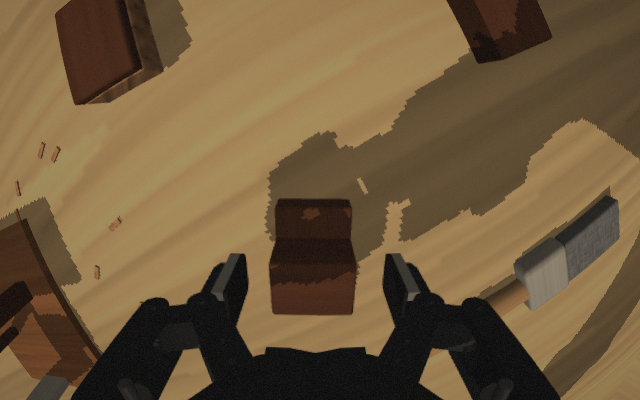

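The block at (313,275) is centred between the pads and square to the jaws, so I'll close.

```bash
python3 -m creep '[[[-0.005,0.0,0,0,0.002,0.002,0.06],[0,0,0,0,0,0,0.045],[0,0,0,0,0,0,0.03],[0,0,0,0,0,0,0.03],[0,0,0,0,0,0,0.03],[0,0,0,0,0,0,0.03],[0,0,0,0,0,0,0.03]]]' 25; python3 - <<'E'
from h import *
plan([.4486,-.2326,.091],-120.2)
c=snap('wrist');save(c,'w9.png')
E
```

```text
t: 9.93
eef_pos: [0.4493, -0.2329, 0.0924]
tool_rot: [0.001, -0.499, 0.867, -0.001]
contact_force: [-0.4, 0.1, 0.3]
gripper_width: 0.461
t 9.93 pos [ 0.4493 -0.2329  0.0924] jaw -120.19 w 0.461 F [-0.36  0.09  0.3 ]
turn [-0.0028  0.001   0.0002]
shift world [-0.0007  0.0003 -0.0014] tool [0.0001 0.0007 0.0014]
```

View pics/w9.png

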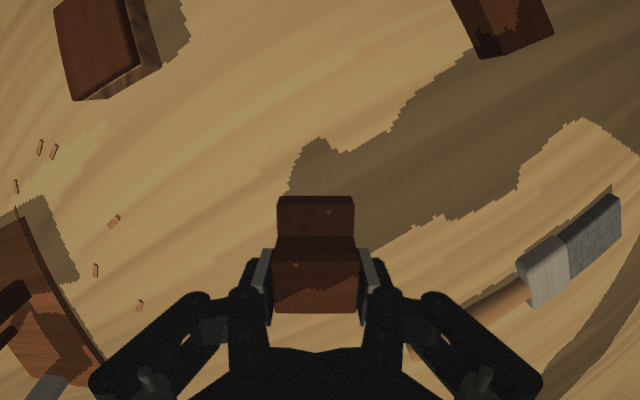

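```bash
python3 -m creep '[[[0,0,0,0,0,-0.01,0.03],[0,0,0,0,0,-0.02,0.03],[0,0,-0.04,0,0,-0.025,0.03],[0,0,-0.08,0,0,-0.025,0.03],[0,0,-0.1,0,0,-0.025,0.03],[0,0,-0.1,0,0,-0.025,0.03],[0,0,-0.1,0,0,-0.025,0.03],[0,0,-0.1,0,0,-0.025,0.03],[0,0,-0.1,0,0,-0.02,0.03],[0,0,-0.1,0,0,-0.01,0.03],[0,0,-0.1,0,0,0,0.03],[0,0,-0.1,0,0,0,0.03],[0,0,-0.1,0,0,0,0.03],[0,0,-0.1,0,0,0,0.03],[0,0,-0.1,0,0,0,0.03],[0,0,-0.1,0,0,0,0.03],[0,0,-0.1,0,0,0,0.03],[0,0,-0.05,0,0,0,0.03],[0,0,0,0,0,0,0.03]]]' 30; python3 - <<'E'
from h import *
plan([.575,.1625,.32],-15.9); print(get_obs()['q'].round(2))
E
```

```text
t: 11.57
eef_pos: [0.4436, -0.2315, 0.3274]
tool_rot: [0.003, 0.962, -0.274, 0.004]
contact_force: [-0.4, -0.1, -0.6]
gripper_width: 0.463
t 11.57 pos [ 0.4436 -0.2315  0.3274] jaw -31.77 w 0.463 F [-0.37 -0.11 -0.61]
turn [ 0.0052 -0.009  -0.277 ]
shift world [ 0.1314  0.394  -0.0074] tool [-0.0957 -0.4042  0.0049]
[ 0.58  0.18 -0.25  1.93  0.06  1.04 -0.25]
```

```bash
python3 -m creep '[[[0.002,-0.004,0,-0.005,-0.02,0,0.03],[0.003,-0.004,0,-0.008,-0.03,0,0.03],[0,0,0,-0.008,-0.034,0,0.03],[0,0,0,-0.008,-0.034,0,0.03],[0,0,0,-0.008,-0.034,0,0.03],[0,0,0,-0.008,-0.034,0,0.03],[0,0,0,-0.008,-0.034,0,0.03],[0,0,0,-0.008,-0.034,0,0.03],[0,0,-0.05,-0.008,-0.034,0,0.03],[0,0,-0.06,-0.01,-0.03,0,0.03],[0,0,-0.06,-0.01,-0.02,0,0.03],[0,0,-0.04,0,-0.01,0,0.03],[0,0,0,0,0,0,0.03],[0,0,0,0,0,0,0.03]]]' 30; python3 - <<'E'
from h import *
plan([.575,.1625,.32],-15.9); print(get_obs()['q'].round(2))
E
```

```text
t: 12.73
eef_pos: [0.5515, 0.1222, 0.3326]
tool_rot: [0.002, 0.983, -0.185, 0.003]
contact_force: [0.2, -1.2, -0.4]
gripper_width: 0.461
t 12.73 pos [0.5515 0.1222 0.3326] jaw -21.38 w 0.461 F [ 0.2  -1.2  -0.43]
turn [ 0.0033 -0.0063 -0.0957]
shift world [ 0.0235  0.0403 -0.0126] tool [ 0.0072 -0.0461  0.0125]
[ 0.07  0.31 -0.5   1.77  0.17  1.1  -0.86]
```

```bash
python3 -m creep '[[[0.002,-0.003,-0.04,0.002,-0.015,0.01,0.03],[0.001,-0.003,-0.04,0.002,-0.015,0.01,0.03],[0,0,-0.02,0.001,-0.008,0.01,0.03],[0,0,0,0,-0.003,0.01,0.03],[0,0,0,0,0,0,0.03],[0,0,0,0,0,0,0.03]]]' 30; python3 - <<'E'
from h import *
plan([.575,.1625,.25],-15.9)
c=snap('wrist'); save(c,'w10.png')
E
```

```text
t: 13.23
eef_pos: [0.5716, 0.1474, 0.2907]
tool_rot: [0.004, 0.989, -0.146, 0.001]
contact_force: [-0.1, 0.7, -1.0]
gripper_width: 0.462
t 13.23 pos [0.5716 0.1474 0.2907] jaw -16.83 w 0.462 F [-0.14  0.66 -1.  ]
turn [ 0.0081 -0.0027 -0.0162]
shift world [ 0.0034  0.0151 -0.0407] tool [-0.0013 -0.0158  0.0405]
```

View pics/w10.png

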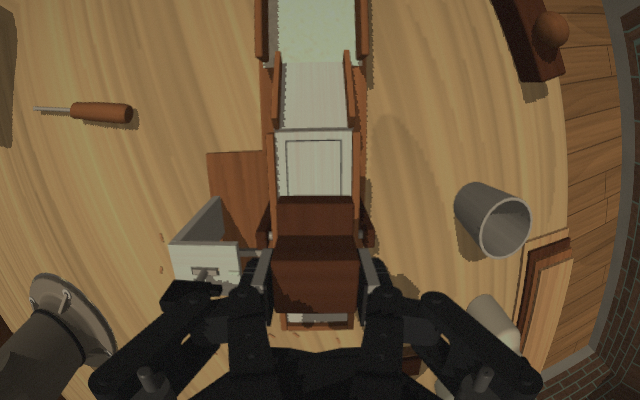

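The block is over the tray and in line with it; the outlined spot is at (314,165), ahead of the block in this view. I'll lower while centring.

```bash
python3 -m creep '[[[0.004,-0.002,-0.01,0,-0.006,0.01,0.03],[0.003,0,-0.005,0,-0.006,0.01,0.03],[0,0,0,0,-0.002,0.01,0.03],[0,0,0,0,0,0.008,0.03],[0,0,0,0,0,0,0.03],[0,0,0,0,0,0,0.03]]]' 30; python3 - <<'E'
from h import *
plan([.575,.1625,.23],-15.9)
E
```

```text
t: 13.78
eef_pos: [0.5758, 0.1597, 0.2491]
tool_rot: [0.001, 0.99, -0.14, 0.001]
contact_force: [0.3, -0.0, -1.0]
gripper_width: 0.46
t 13.78 pos [0.5758 0.1597 0.2491] jaw -16.11 w 0.46 F [ 0.28 -0.01 -0.98]
turn [ 0.0016 -0.0014 -0.0037]
shift world [-0.0008  0.0028 -0.0191] tool [-0.0015 -0.0025  0.0191]
```

```bash
python3 -m creep '[[[0.001,-0.001,-0.003,-0.001,-0.002,0.006,0.03],[0,0,0,0,0,0.006,0.03],[0,0,0,0,0,0.005,0.03],[0,0,0,0,0,0,0.03],[0,0,0,0,0,0,0.03]]]' 30; python3 - <<'E'
from h import *
np.set_printoptions(precision=4,suppress=True)
plan([.575,.1625,.2144],-15.9)
c=snap('wrist'); save(c,'w11.png')
c=snap('scene'); save(c,'s11.png',(290,180,400,280),7)
E
```

```text
t: 14.2
eef_pos: [0.5754, 0.1621, 0.2306]
tool_rot: [0.0, 0.99, -0.139, 0.0]
contact_force: [-0.0, -0.7, -0.4]
gripper_width: 0.459
t 14.2 pos [0.5754 0.1621 0.2306] jaw -15.92 w 0.459 F [-0.   -0.72 -0.38]
turn [ 0.0004 -0.0006 -0.0004]
shift world [-0.0004  0.0004 -0.0162] tool [-0.0005 -0.0003  0.0162]
```

View pics/w11.png

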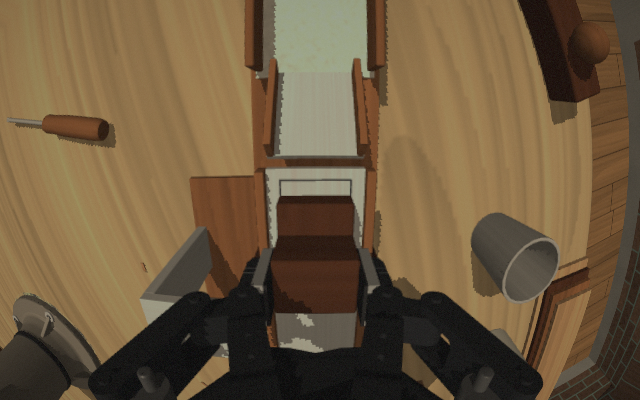

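View pics/s11.png

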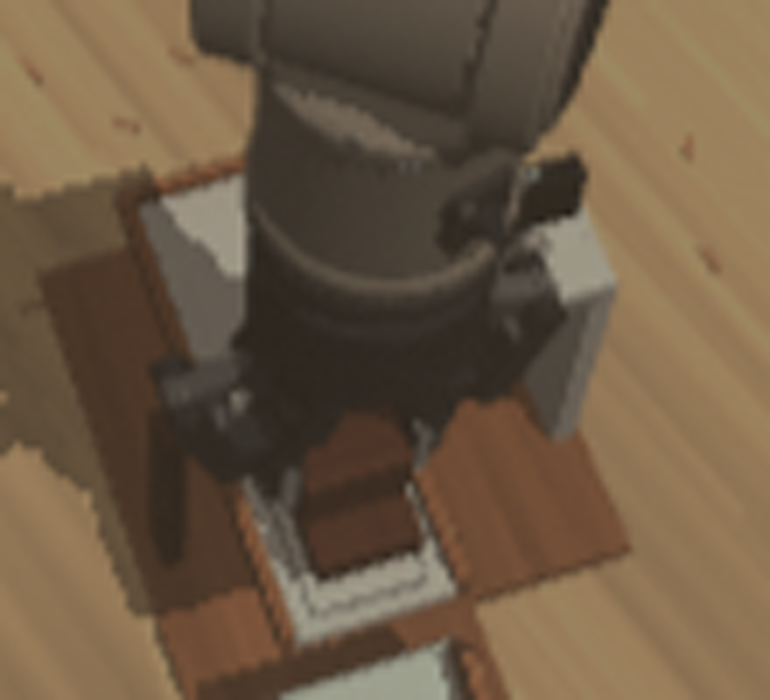

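Centred: the outline frames the block symmetrically. I'll lower it in small steps.

```bash
python3 -m creep '[[[0,0,0,0,0,0.004,0.03],[0,0,0,0,0,0.004,0.03],[0,0,0,0,0,0.003,0.03],[0,0,0,0,0,0.002,0.03],[0,0,0,0,0,0,0.03],[0,0,0,0,0,0,0.03]]]' 30; python3 - <<'E'
from h import *
plan([.575,.1625,.2134],-15.9)
E
```

```text
t: 14.8
eef_pos: [0.5759, 0.162, 0.2172]
tool_rot: [-0.0, 0.99, -0.139, 0.001]
contact_force: [-0.0, -0.1, -0.3]
gripper_width: 0.46
t 14.8 pos [0.5759 0.162  0.2172] jaw -15.96 w 0.46 F [-0.04 -0.12 -0.29]
turn [-0.0004 -0.0022 -0.001 ]
shift world [-0.0009  0.0005 -0.0038] tool [-0.001  -0.0002  0.0038]
```

```bash
python3 -m creep '[[[0,0,0,-0.001,0,0.0015,0.03],[0,0,0,0,0,0.0015,0.03],[0,0,0,0,0,0,0.03],[0,0,0,0,0,0,0.03]]]' 30; python3 - <<'E'
from h import *
plan([.575,.1625,.2129],-15.9)
c=snap('scene'); save(c,'s12.png',(290,180,400,280),7)
E
```

```text
t: 15.13
eef_pos: [0.5749, 0.1624, 0.214]
tool_rot: [-0.0, 0.99, -0.139, 0.001]
contact_force: [-0.2, 0.5, -0.2]
gripper_width: 0.466
t 15.13 pos [0.5749 0.1624 0.214 ] jaw -15.96 w 0.466 F [-0.19  0.51 -0.17]
turn [-0.0005 -0.0024 -0.001 ]
shift world [ 0.0001  0.0001 -0.0011] tool [ 0.     -0.0001  0.0011]
```

View pics/s12.png

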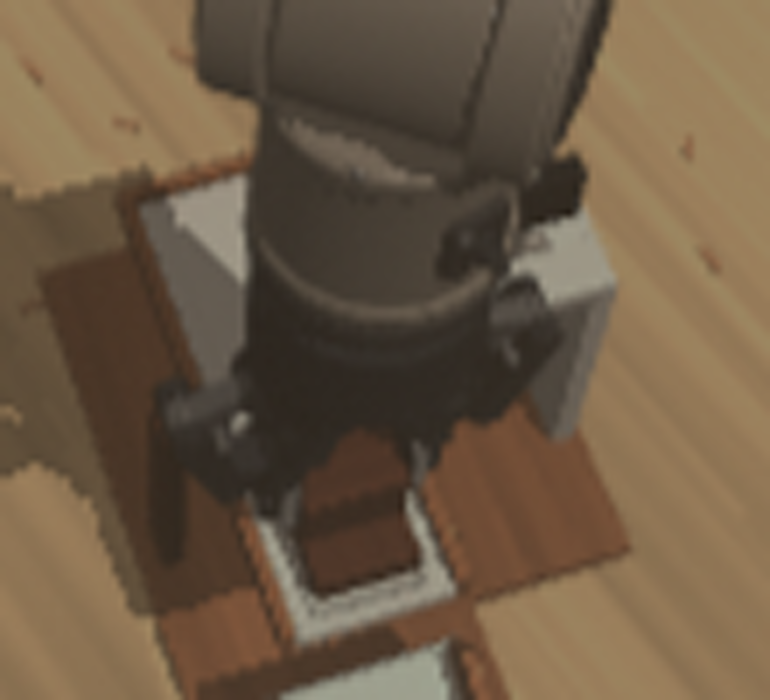

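```bash
python3 -m creep '[[[0,0,0,0,0,0.0008,0.03],[0,0,0,0,0,0,0.03],[0,0,0,0,0,0,0.065],[0,0,0,0,0,0,0.065],[0,0,0,0,0,0,0.065],[0,0,0,0,0,0,0.065],[0,0,0,0,0,-0.006,0.065],[0,0,0,0,0,-0.015,0.065],[0,0,0,0,0,-0.03,0.065],[0,0,0,0,0,-0.03,0.065],[0,0,0,0,0,-0.03,0.065],[0,0,0,0,0,0,0.065]]]' 30; python3 - <<'E'
from h import *
plan([.575,.1625,.2129],-15.9)
c=snap('scene'); save(c,'s13.png',(270,180,400,380),3)
c=snap('wrist'); save(c,'w13.png')
E
```

```text
t: 16.18
eef_pos: [0.5739, 0.1625, 0.3293]
tool_rot: [0.0, 0.99, -0.138, -0.001]
contact_force: [-0.2, 1.4, -0.1]
gripper_width: 0.763
t 16.18 pos [0.5739 0.1625 0.3293] jaw -15.9 w 0.763 F [-0.21  1.42 -0.07]
turn [0.0007 0.0011 0.    ]
shift world [ 0.0011  0.     -0.1164] tool [ 0.0012 -0.0004  0.1164]
```

View pics/s13.png

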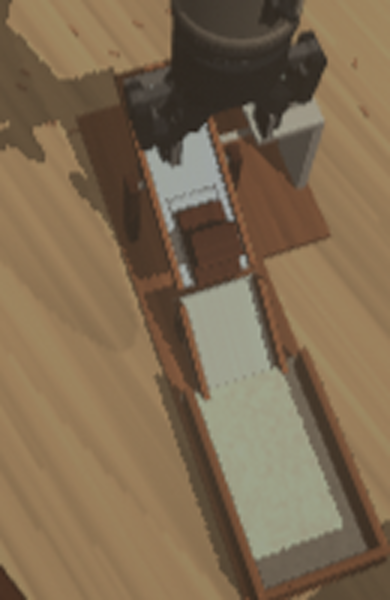

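View pics/w13.png

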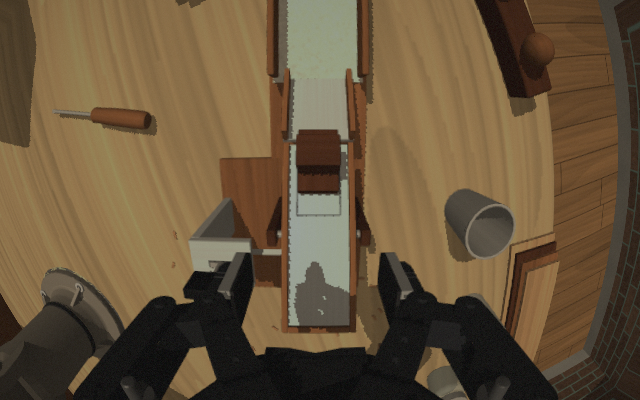

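The tray has tipped and the block is sliding off its end (wrist view, (318,160)). I'll wait with the arm up.

```bash
python3 -m creep '[[[0,0,0,0,0,-0.02,0.065],[0,0,0,0,0,-0.02,0.065],[0,0,0,0,0,0,0.065],[0,0,0,0,0,0,0.065],[0,0,0,0,0,0,0.065],[0,0,0,0,0,0,0.065],[0,0,0,0,0,0,0.065],[0,0,0,0,0,0,0.065],[0,0,0,0,0,0,0.065],[0,0,0,0,0,0,0.065],[0,0,0,0,0,0,0.065],[0,0,0,0,0,0,0.065],[0,0,0,0,0,0,0.065],[0,0,0,0,0,0,0.065],[0,0,0,0,0,0,0.065],[0,0,0,0,0,0,0.065],[0,0,0,0,0,0,0.065],[0,0,0,0,0,0,0.065],[0,0,0,0,0,0,0.065],[0,0,0,0,0,0,0.065]]]' 30; python3 -m creep '[[[0,0,0,0,0,0,0.065],[0,0,0,0,0,0,0.065],[0,0,0,0,0,0,0.065],[0,0,0,0,0,0,0.065],[0,0,0,0,0,0,0.065],[0,0,0,0,0,0,0.065],[0,0,0,0,0,0,0.065],[0,0,0,0,0,0,0.065],[0,0,0,0,0,0,0.065],[0,0,0,0,0,0,0.065],[0,0,0,0,0,0,0.065],[0,0,0,0,0,0,0.065],[0,0,0,0,0,0,0.065],[0,0,0,0,0,0,0.065],[0,0,0,0,0,0,0.065],[0,0,0,0,0,0,0.065],[0,0,0,0,0,0,0.065],[0,0,0,0,0,0,0.065],[0,0,0,0,0,0,0.065],[0,0,0,0,0,0,0.065]]]' 30; python3 - <<'E'
from h import *
c=snap('scene'); save(c,'s14.png',(220,180,420,390),3)
c=snap('wrist'); save(c,'w14.png')
c=snap('top'); save(c,'t14.png')
E
```

```text
t: 17.95
eef_pos: [0.5687, 0.1591, 0.3551]
tool_rot: [0.006, 0.99, -0.138, -0.011]
contact_force: [0.2, -0.1, 1.2]
gripper_width: 0.755
t: 19.62
eef_pos: [0.5687, 0.1591, 0.3551]
tool_rot: [0.006, 0.99, -0.138, -0.011]
contact_force: [0.2, -0.4, -0.5]
gripper_width: 0.762
```

View pics/s14.png

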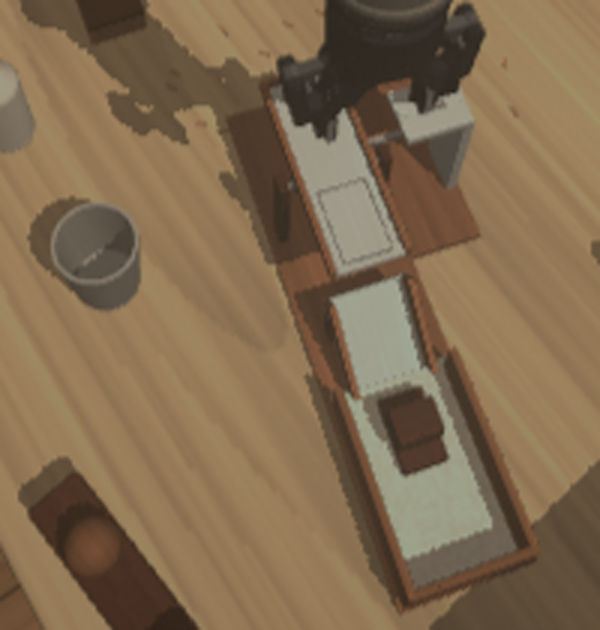

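View pics/t14.png

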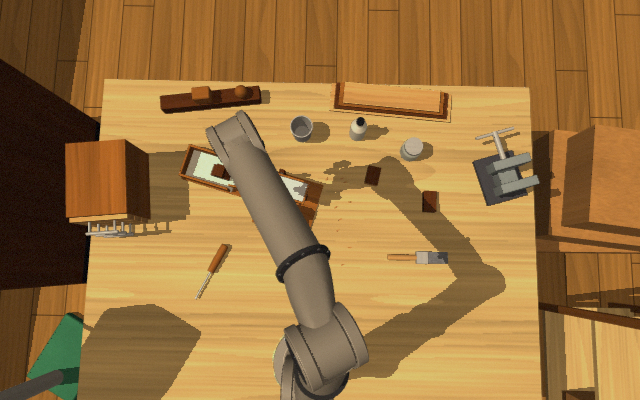

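View pics/w14.png

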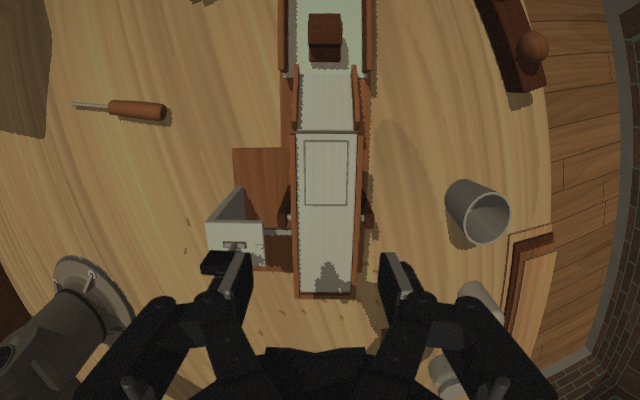

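```bash
python3 - <<'E'
from h import *
np.set_printoptions(precision=4,suppress=True)
c=load('scene')
T=lambda x,y:(220+x/3-.33,180+y/3-.33)
# tray floor heights
for p in [(350,140),(340,200),(360,210),(370,250)]: print('tray',px2w(c,*T(*p)))
A=[px2w(c,*T(*p),z=.054) for p in [(380,402),(427,390),(441,430),(395,446)]]
print('block top',np.mean(A,0)); print(px2w(c,*T(410,415)))
# box inner corners at far end, floor z .01 ; rim z .054
e=[px2w(c,*T(*p),z=.054) for p in [(400,605),(537,555),(447,350),(322,375)]]
for x in e: print('rim',x)
d=np.array([np.cos(np.radians(74.1)),np.sin(np.radians(74.1))]); s=np.array([.575,.1625])
n=np.array([d[1],-d[0]])
b=np.mean(A,0)[:2]
print('along from spot: block',(b-s)@d,'across',(b-s)@n)
for x in e: print((x[:2]-s)@d,(x[:2]-s)@n)
E
```

```text
tray [0.534  0.0995 0.1201]
tray [0.5738 0.1401 0.118 ]
tray [0.5663 0.1584 0.122 ]
tray [0.5793 0.1907 0.1177]
block top [0.6194 0.3089 0.054 ]
[0.6192 0.3076 0.0549]
rim [0.7118 0.4164 0.054 ]
rim [0.6024 0.4485 0.054 ]
rim [0.56  0.282 0.054]
rim [0.66   0.2395 0.054 ]
along from spot: block 0.1529876483323467 across 0.002555204518106192
0.28162740082633925 0.062058539298205644
0.2825587175657832 -0.0519605119486407
0.11078953452184746 -0.047142373315833846
0.09737349444384175 0.06060926714099588
```

The block is in the box, about 43 mm toward the ramp from its centre, and the tray floor is back at 0.12 m. I'll move the hand aside to check the knob and that the block is at rest.

```bash
python3 -m creep '[[[0,0,0,-0.01,0.01,-0.01,0.065],[0,0,0,-0.025,0.02,-0.01,0.065],[0,0,0,-0.025,0.02,0,0.065],[0,0,0,-0.02,0.01,0,0.065],[0,0,0,-0.01,0,0,0.065],[0,0,0,0,0,0,0.065],[0,0,0,0,0,0,0.065],[0,0,0,0,0,0,0.065]]]' 30; python3 - <<'E'
from h import *
np.set_printoptions(precision=4,suppress=True)
plan([.575,.1625,.35])
old=load('scene')['color'].astype(int)
c=snap('scene'); print('block change',np.abs(c['color'].astype(int)-old)[300:345,335:375].mean())
save(c,'s15.png')
c=snap('wrist'); save(c,'w15.png')
E
```

```text
t: 20.43
eef_pos: [0.4639, 0.1258, 0.3781]
tool_rot: [0.005, 0.99, -0.138, -0.011]
contact_force: [0.2, -1.9, 0.2]
gripper_width: 0.76
t 20.43 pos [0.4639 0.1258 0.3781] jaw -15.89 w 0.76 F [ 0.21 -1.88  0.16]
shift world [ 0.1111  0.0367 -0.0281] tool [ 0.0974 -0.066   0.0253]
block change 0.9611111111111111
```

View pics/w15.png

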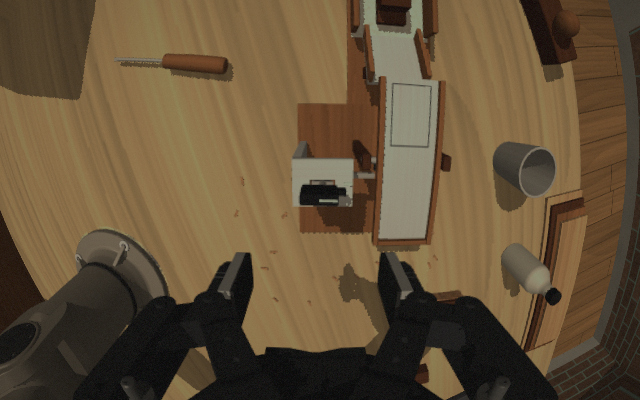

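View pics/s15.png

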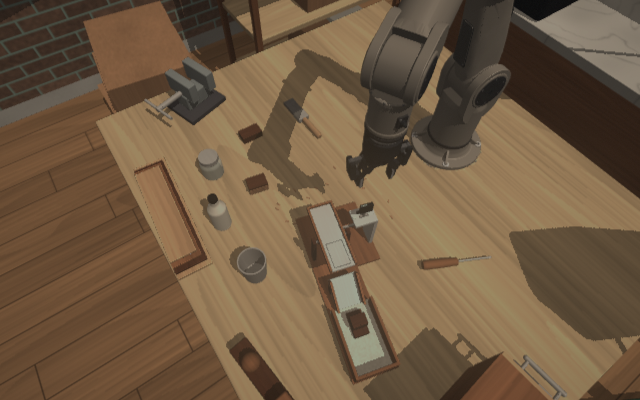

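```bash
python3 - <<'E'
from h import *
np.set_printoptions(precision=4,suppress=True)
c=load('wrist')
for p in [(310,197),(325,198),(330,197)]: print(fish(c,*p))
save(c,'w15z.png',(280,140,370,220),7)
from station import get_obs
E
```

```text
[0.4553 0.1265 0.1979]
[0.4673 0.1221 0.1973]
[0.4717 0.122  0.1979]
```

View pics/w15z.png

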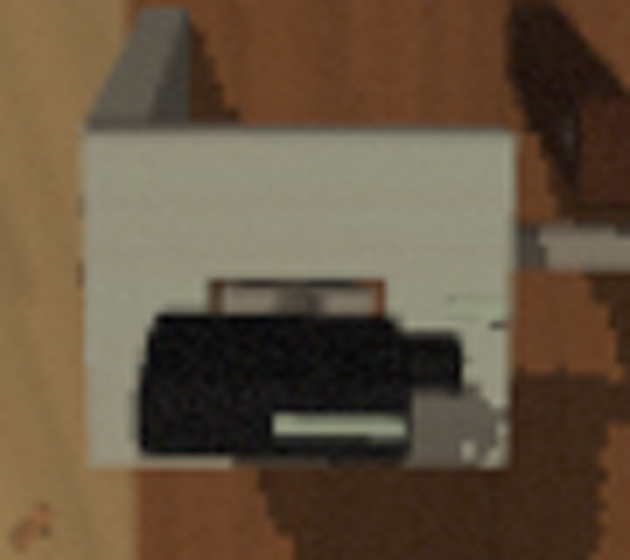

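The bar top is at 0.198 m, so the knob is still up 12 mm, and it is parallel to the plate with its pointer toward the mark. The block is at rest, so I'll hand in.

```bash
python3 -c "
from station import hand_in
print(hand_in())"
```

```text
the job is handed in; nothing more can be done
None
```

I handed the job in after about 20 s of robot time, with the heel block in the catch box. The hand-in gives no verdict, so I don't know the score.

I turned the knob clockwise about 0.65 rad to the white mark and pulled it up to its stop. I then gripped the heel block across its flat faces and set it on the outlined spot from about 1 mm above the floor. When I let go and lifted away, the tray tipped and the block slid off down the ramp.

**Last checks:**
- **Block:** lying flat in the box, about 43 mm toward the ramp from its centre and roughly 3 mm off to one side. It had not moved between two pictures 0.8 s apart.
- **Tray:** its floor measured about 0.12 m high again, so it had swung back level.
- **Knob:** the top of the bar was at 0.198 m, 12 mm above where it started, and still parallel to the bracket plate. The mark was over the pointer when last measured closely, just after the pull.
- **Other things on the bench:** they look unmoved in the pictures, but I didn't measure them.
- **Robot:** open and clear of everything.

No check failed. The mark's direction measured about 1 to 3 degrees differently between views, well inside the allowed error.

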